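# Clear the board and present the heat sink over the processor

### The arm

A 6-joint arm with a two-finger parallel gripper is mounted at the origin on the work surface. World frame = base frame: x ahead of the robot, y to its left, z up, the work surface at z = 0. Lengths are in mm, angles in rad, forces in N, time in s.
With the tool pointing down it reaches from about 350 to 775 mm from the base axis. Payload 7.3 kg.
Tool frame: the origin (TCP) lies on the centre line of the jaws, within the pads' length; the fingertips stand 14 mm ahead of it and the grasp point (between the pads) lies 5 mm behind it; z points along the fingers, y is the line along which they close (so a half turn about z gives the same grasp; the last joint's range is limited). The gripper opens to 92 mm and grips with 3 to 60 N. Pads are 19 mm wide; open, the fingers measure 130 mm over their backs; the gripper's body (75 mm by 190 mm) begins 47 mm behind the grasp point.
Start: joints at [-1.367, 0.342, 1.524, -0, 1.275, -0.146], TCP at [179.945, -493.217, 240.741] pointing down, gripper open.
Joint ranges: [-2.53, 2.53], [-0.77, 2.02], [0.04, 2.7], [-1, 4.14], [0.28, 2.66], [-3.11, 3.11]. Speed limits (rad/s): [2.57, 2.57, 3.14, 3.14, 3.14, 3.14].

### API

Orientations are given as [roll, pitch, yaw] about the fixed x, y, z axes, in that order (R = Rz(yaw) Ry(pitch) Rx(roll)).
In Python, from plant import get_obs, capture, bot, spot_in, trace, pinpoint gives the robot as it stands.
- The arm moves only by the tool play_rows, never from a script. Its argument "rows" is a list of rows, each a list of 2 entries, a list of its own where there are three numbers: the shift along the world's x, y, z in units of 3 cm (1.0 is 3 cm), then the turn, a rotation vector about the world's x, y, z in units of 8 degrees (1.0 is 8 degrees). A call has 1 to 12 rows; each row shifts and turns the commanded pose from where the row before left it; what a row does not reach is not made up. A row lasts 1/8 s, in which the tool goes at most 62.5 mm and 10.7 degrees, less where a joint would pass 70% of its speed; a pose out of reach is approached as far as the arm can. A call with a number of a shift or a turn outside -1 to 1 is refused whole. A call with a gripper value outside its range is refused whole. "hand" is the opening, from -1 (shut) to 1 (fully open), set as the call begins (left out, the last holds). The fingers move at their own pace and stop on an object; the grip force is fixed at half the most. Time passes only in rows, so rows that do not move let the fingers close. It gives the time, the measured TCP pose, the force, the opening and the grip force at its end, in the units of the state.
- get_obs(): the state, without advancing time (a new reading comes with each control period).
- capture(name): name is "side" or "top"; returns a dict with "frame" (480x640x3 uint8, red, green, blue), "fov_y" (degrees; the focal length in pixels is half the picture's height over the tangent of half this angle, whatever the lens; pixels are square), "cx", "cy" (the principal point, pixels), "rvec" (rotation vector, rad) and "tvec" (3), from world to camera coordinates, as OpenCV has them. Camera axes: x right, y down, z forward; pixel columns grow to the right and rows downward; lengths in mm; the calibration is good to about 2 mm. A picture is of the moment at which its call begins. There is no depth.
- bot.close_job(): hands the job in; it is judged then, once.
Trained networks look in the newest picture that a camera, given by its name, has taken for a name from the list of things; names that differ only in an ending like _2 or _b are one class to them, and where a whole thing is asked for, a point or a joint stands for the part that bears it (a point fixed in the world has none). Each returns a list of dicts, best first, with "p" (0 to 1); they miss things now and then, are a little off and sometimes report something else, mostly with a low value. They report only what shows in the picture. A call takes as long as a camera call.
- spot_in(query, camera): "at" ([row, column] in pixels, amid what is visible of it).
- trace(query, camera): "mask" (480x640 bool, what is visible of it) and "at" ([row, column] in pixels, amid what is visible of it).
- pinpoint(query, camera): "at" ([row, column] in pixels: a listed point, or the origin of a listed thing).
The state is a dict: "time": time; "joint_positions": joint angles; "dq": joint speeds; "tau": joint torques, N m; "tool_pos": TCP position; "tcp_rot": TCP orientation; "contact_force": force on the tool from outside, world axes, zero at the start; "moment": the same for the moment, N m; "grip_width": finger opening in mm; "finger_force": force on a finger pad.
Only numpy, scipy, OpenCV 4.12 (cv2) and the standard library are available. Lean on these libraries where they do the work, as an engineer would, in place of code of your own. Each camera call takes 0.05 s, during which the arm holds its last target. There are 200 camera calls.

### The job

Clear the pry stick off the circuit board and stand it upright in the steel tool cup; then take the finned heat sink out of the cardboard parts tray and hold it level about a centimetre above the processor, right over it and with its long side along the processor's long side, so that I can slip a thermal pad underneath. Do not let the heat sink touch the board or anything on it at any time, and leave the bottle, the jar and the spool where they are. Finish while still holding the heat sink still in the air: do not put it down or let it go.

Things in the scene. Friction and masses are not known exactly. Their poses are not given: they have to be found in the camera images.
- board: Green circuit board 180 x 180 mm, fixed, level, top 20 mm above the bench. Origin on the bench under its centre, z up. In its frame: processor in the middle; two upright memory modules along y at x = +60 and +71 mm, 120 mm long, tops at 50 mm; capacitors (13 mm wide, tops at 42 mm) at x = -66, y = -50 to +12 mm; metal block 22 x 30 mm at x = -72, y = +50 mm, top at 32 mm. The rest is flat.
- cpu_top (a point): Centre of the processor's flat steel top, 30 mm above the bench; axes as the board's. The processor top measures 64 mm along x and 40 mm along y, the same as the heat sink's underside; it sits on a cream socket 76 x 52 mm whose top is 26 mm above the bench.
- heatsink: Loose bright aluminium finned heat sink, 64 mm long (x) x 40 mm wide (y) x 32 mm tall, about 150 g (varies), can be gripped across its 40 mm width by the outer fins. Origin at the centre of its flat underside, z up. Starts standing level on the tray's floor.
- tray: Open cardboard parts tray, fixed, outside 200 mm (x) x 160 mm (y) x 45 mm tall, walls and floor 5 mm thick. Origin at the centre of its underside. The heat sink stands near its middle.
- probe: Loose plastic pry stick, orange, black at both ends (40 mm at -x, 12 mm at +x): a straight bar 170 mm long (along its x), 12 x 12 mm square, 30 g. Origin at mid-length on the face that is underneath at the start. Starts lying level across the processor, roughly along the board's y, both ends in the air. Either end may be up in the cup.
- probe_mid (a point): Middle of the pry stick, on its centre line (6 mm above probe's origin at the start, which makes its centre line 36 mm above the bench); axes as the pry stick's: x along its length.
- cup: Loose heavy round steel tool cup, empty, open at the top: 100 mm tall, outside diameter 58 mm, wall 3 mm (inside diameter 52 mm), inner floor 8 mm above the bench, 500 g. Origin at the centre of its underside, z up. The stick ends up standing on the inner floor, leaning up to 0.42 rad on the rim, and sticks out about 70 mm.
- cup_rim (a point): Centre of the cup's mouth, 100 mm above the bench.
- bottle: Bystander: white plastic bottle, 56 mm diameter, 140 mm tall. Origin at the centre of its underside.
- jar: Bystander: small amber jar with black cap, 42 mm diameter, 50 mm tall. Origin at the centre of its underside.
- spool: Bystander: metal spool of solder standing on end, 54 mm diameter, 42 mm tall. Origin at the centre of its underside.

How it is judged:
By the outcome, as a careful person would: the job done as asked, in the order asked, and still so for the second after the job is handed in, while the arm keeps its last pose, push and grip.
It also fails if it takes over 58 s, if anything falls off the work surface, if the arm or the gripper's body presses on something with over 40 N, if the wrist force passes 120 N, or if a joint passes its speed limit or range.

## Working session

There is one attempt and no reset: what is moved stays moved. The work goes in short steps, Python scripts to look and compute and a tool call to move; the robot and the scene stay as the last step left them, time stands still between calls to the robot, and variables do not carry over. Pictures are saved under pics/ and viewed, at most 10 in all, crops included, and the job is handed in when it is done.

Besides the shell and the picture viewer there is one more tool, called after ">>>" as a command line: name --argument value ..., lists and objects as JSON in quotes. play_rows: Moves the arm, as the interface text tells. Shifts and turns lie within -1 to 1; 1 stands for 3 cm of shift or 8 degrees of turn. Its arguments: {"type":"object","properties":{"rows":{"type":"array"},"hand":{"type":"number"}},"required":["rows"]}

```bash
mkdir -p pics; ls
cat > h.py <<'E'
import numpy as np, cv2
from plant import get_obs, capture, bot, spot_in, trace, pinpoint
def cam(n):
    c=capture(n); f=240/np.tan(np.radians(c["fov_y"])/2)
    c["K"]=np.array([[f,0,c["cx"]],[0,f,c["cy"]],[0,0,1.]]); c["R"]=cv2.Rodrigues(np.array(c["rvec"],float))[0]; c["t"]=np.array(c["tvec"],float).ravel(); return c
def ray(c,at):
    d=c["R"].T@np.linalg.inv(c["K"])@np.array([at[1],at[0],1.]); return -c["R"].T@c["t"], d/np.linalg.norm(d)
def onz(c,at,z):
    o,d=ray(c,at); return o+d*(z-o[2])/d[2]
def tri(rs):
    A=np.zeros((3,3));b=np.zeros(3)
    for o,d in rs:
        P=np.eye(3)-np.outer(d,d);A+=P;b+=P@o
    x=np.linalg.solve(A,b); return x,[round(float(np.linalg.norm((np.eye(3)-np.outer(d,d))@(x-o))),1) for o,d in rs]
def proj(c,X):
    p=c["K"]@(c["R"]@np.asarray(X,float)+c["t"]); return p[:2]/p[2]
E
python3 - <<'E'
from h import *
np.set_printoptions(precision=1,suppress=True)
C={n:cam(n) for n in("side","top")}
for n,c in C.items():
    cv2.imwrite(f"pics/{n}0.png",c["frame"][:,:,::-1]); print(n,-c["R"].T@c["t"],c["K"][0,0])
for q in["board","cpu_top","heatsink","tray","probe","probe_mid","cup","cup_rim","bottle","jar","spool"]:
    r={n:pinpoint(q,n) for n in C}
    for n in r: print(q,n,[(np.round(x["at"],1),round(x["p"],2)) for x in r[n][:2]])
    if all(r.values()): print("   ",*tri([ray(C[n],r[n][0]["at"]) for n in C]))
print(get_obs())
E
```

```text
pics
side [ 260.7 1063.5  922.4] 615.7102668349448
top [ 423.2   -6.6 1192.3] 545.2425191850666
board side [(array([256.9, 334.5]), 0.75)]
board top [(array([265.5, 339.5]), 0.84), (array([175.6, 385. ]), 0.36)]
    [559.  -21.5   7. ] [3.0, 3.0]
cpu_top side [(array([250.2, 334.5]), 0.85), (array([215.4, 268.6]), 0.63)]
cpu_top top [(array([263.1, 340.4]), 0.71)]
    [560.8 -23.3  25.5] [1.7, 1.7]
heatsink side [(array([186.9, 375.3]), 0.73)]
heatsink top [(array([281. , 487.7]), 0.65)]
    [ 532.4 -343.5    7.6] [3.1, 3.1]
tray side [(array([187.5, 373.3]), 0.67)]
tray top [(array([272.9, 490.1]), 0.94)]
    [ 545.5 -352.6   -1.5] [2.6, 2.6]
probe side [(array([218.5, 268.1]), 0.5)]
probe top [(array([264.4, 342.2]), 0.88), (array([261.1, 339.7]), 0.69)]
    [624.7   0.6 116.6] [82.6, 82.6]
probe_mid side [(array([250.3, 338.8]), 0.57), (array([379.6, 310.6]), 0.29)]
probe_mid top [(array([266. , 341.8]), 0.64)]
    [553.1 -26.8  24.6] [0.1, 0.1]
cup side [(array([378.2, 311.8]), 0.97)]
cup top [(array([282.4, 175.4]), 0.91)]
    [509.5 335.9   1.6] [1.8, 1.8]
cup_rim side [(array(
[... 153 characters left out ...]
([257.2, 337.1]), 0.58)]
bottle top [(array([264.7, 339.8]), 0.73), (array([175. , 388.4]), 0.59)]
    [622.7   4.8 116.9] [81.2, 81.2]
jar side [(array([298. , 229.4]), 0.69)]
jar top [(array([180.1, 260.2]), 0.87)]
    [750.8 162.3  -8.6] [2.2, 2.2]
spool side []
spool top [(array([173. , 325.3]), 0.73)]
{'time': 1.2, 'joint_positions': array([-1.4,  0.3,  1.5, -0. ,  1.3, -0.1]), 'dq': array([-0.,  0., -0., -0.,  0., -0.]), 'tau': array([ -0. , -43.1, -24.4,   0.1,   0. ,   0. ]), 'tool_pos': array([ 179.9, -493.2,  240.7]), 'tcp_rot': array([3.1, 0. , 0.3]), 'contact_force': array([-0.7, -1.2, -0.4]), 'moment': array([ 0., -0.,  0.]), 'finger_force': 0.0, 'grip_width': 91.70117515134822}
```

View pics/top0.png

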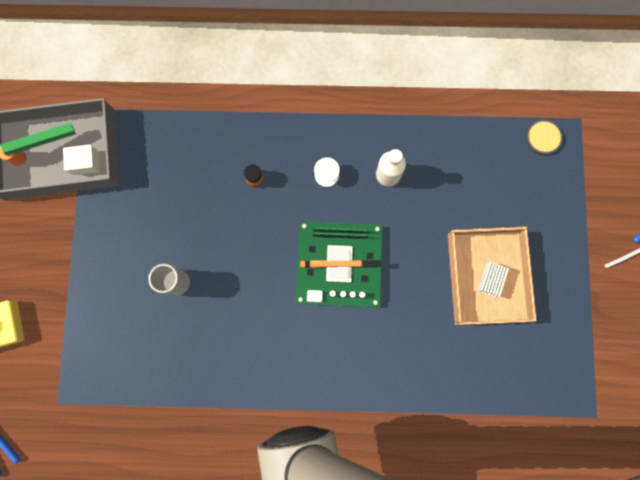

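View pics/side0.png

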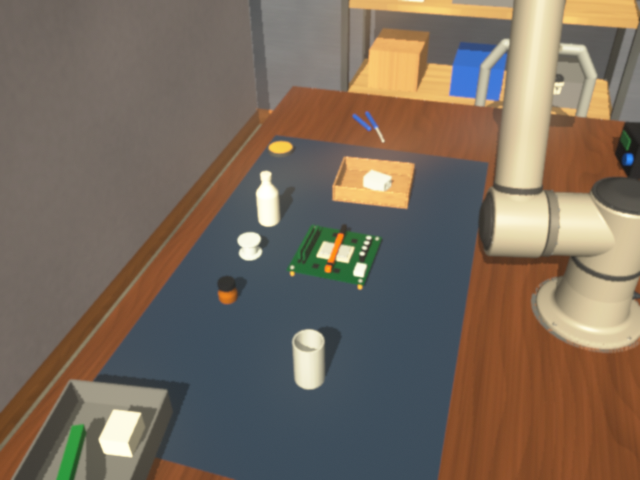

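The top view has world +x up and +y to the left. The board is centred near (row 265, col 340) with the orange stick across it at row 264. The cup mouth is near (278, 165), and the turned heat sink is in the tray near (281, 493). Bottle, spool and jar sit beyond the board. Next I'll fit silhouettes to the masks in both views.

```bash
cat >> h.py <<'E'
from scipy.optimize import minimize
def box(l,w,z0,z1,cx=0,cy=0): return np.array([[cx+sx*l/2,cy+sy*w/2,z] for sx in(-1,1) for sy in(-1,1) for z in(z0,z1)],float)
def cyl(r,z0,z1):
    a=np.linspace(0,2*np.pi,40); return np.array([[r*np.cos(t),r*np.sin(t),z] for t in a for z in(z0,z1)])
def sil(c,P,s=4):
    h=cv2.convexHull(np.array([proj(c,p) for p in P],np.float32)); m=np.zeros((480*s,640*s),np.uint8)
    cv2.fillConvexPoly(m,np.round((h+.5)*s-.5).astype(np.int32),1); return cv2.resize(m.astype(np.float32),(640,480),interpolation=cv2.INTER_AREA)
def fit(cams,masks,P,x0,z=False,yaw=True):
    "x,y,yaw(,dz) by silhouette IoU"
    def pose(v):
        a=v[2]/100 if yaw else 0; R=np.array([[np.cos(a),-np.sin(a),0],[np.sin(a),np.cos(a),0],[0,0,1]])
        return P@R.T+[v[0],v[1],v[3] if z else 0]
    def cost(v):
        k=0
        for c,m in zip(cams,masks):
            q=sil(c,pose(v)); k+=1-np.minimum(q,m).sum()/np.maximum(q,m).sum()
        return k/len(cams)
    v0=np.array([x0[0],x0[1],x0[2]*100,0.]); best=None
    r=minimize(cost,v0,method="Nelder-Mead",options=dict(initial_simplex=np.vstack([v0]+[v0+d for d in np.diag([8,8,10,8.])]),xatol=.1,fatol=1e-4,maxiter=250))
    return np.array([r.x[0],r.x[1],r.x[2]/100,r.x[3]]),r.fun
E
python3 - <<'E'
from h import *
np.set_printoptions(precision=3,suppress=True)
C={n:cam(n) for n in("side","top")}
print({k:(np.round(v,3) if k!="time" else v) for k,v in get_obs().items() if k in("time","joint_positions","tool_pos","tcp_rot")})
bd=np.vstack([box(180,180,0,20),box(15,120,20,50,65.5,0),box(13,75,20,42,-66,-19)])
S=dict(board=(bd,(559,-22,0)),heatsink=(box(64,40,5,37),(532,-343,1.4)),tray=(box(200,160,0,45),(545,-350,.05)),cup=(cyl(29,0,100),(511,334,0)),probe=(box(170,12,30,42),(553,-27,1.57)))
for q,(P,x0) in S.items():
    M={}
    for n in C:
        r=trace(q,n)
        if r:
            exp=proj(C[n],[x0[0],x0[1],20]); r=sorted(r,key=lambda k:np.hypot(k["at"][1]-exp[0],k["at"][0]-exp[1])-40*k["p"])
            M[n]=r[0]["mask"].astype(np.float32); print(q,n,r[0]["at"],round(r[0]["p"],2),int(M[n].sum()))
    for ns in(["top"],["side"],["side","top"]):
        if all(n in M for n in ns):
            for z in ((False,True) if len(ns)>1 else (False,)):
                if q=="heatsink":
                    o=min((fit([C[n] for n in ns],[M[n] for n in ns],P,(x0[0],x0[1],a),z) for a in(-.6,-.2,.2,1.1,1.5,1.9)),key=lambda r:r[1])
                else: o=fit([C[n] for n in ns],[M[n] for n in ns],P,x0,z,q!="cup")
                print("  ",ns,z,*o)
c=C["top"]
I=[cv2.resize(c["frame"][y:y+120,x:x+140,::-1],None,fx=4,fy=4,interpolation=cv2.INTER_CUBIC)[:, :] for y,x in((210,270),)]
cv2.imwrite("pics/boardcrop.png",I[0])
cv2.imwrite("pics/traycrop.png",cv2.resize(c["frame"][220:330,440:545,::-1],None,fx=5,fy=5,interpolation=cv2.INTER_CUBIC))
E
```

```text
{'time': 1.3, 'joint_positions': array([-1.367,  0.342,  1.524,  0.   ,  1.275, -0.146]), 'tool_pos': array([ 179.95 , -493.213,  240.726]), 'tcp_rot': array([ 3.142, -0.   ,  0.35 ])}
board side [255.4, 334.6] 0.98 3484
board top [269.1, 337.4] 0.71 6385
   ['top'] False [558.97  -20.706  -0.014   3.626] 0.08843749761581421
   ['side'] False [562.773 -35.994  -0.001  16.456] 0.20244359970092773
   ['side', 'top'] False [559.268 -20.985  -0.013   3.285] 0.15566331148147583
   ['side', 'top'] True [559.478 -20.803  -0.014   2.05 ] 0.1559687852859497
heatsink side [180.4, 375.5] 0.68 452
heatsink top [279.0, 492.5] 0.9 713
   ['top'] False [ 531.548 -350.582   -0.331    1.858] 0.05654484033584595
   ['side'] False [ 534.102 -353.231   -0.282   14.737] 0.06964850425720215
   ['side', 'top'] False [ 532.646 -351.459   -0.331   15.169] 0.07618489861488342
   ['side', 'top'] True [ 532.497 -350.619    2.81     1.324] 0.07079246640205383
tray side [186.6, 368.6] 0.87 3051
tray top [271.9, 485.0] 0.6 7106
   ['top'] False [ 538.958 -345.164    0.062    9.226] 0.10191214084625244
   ['side'] 
[... 261 characters left out ...]

cup top [278.8, 169.1] 0.78 963
   ['top'] False [512.418 333.932  -0.014   2.543] 0.05778324604034424
   ['side'] False [514.211 333.021  -0.02    1.958] 0.04442441463470459
   ['side', 'top'] False [513.029 333.817  -0.001   6.497] 0.05895495414733887
   ['side', 'top'] True [512.982 333.93    0.048   0.311] 0.05788034200668335
probe side [249.6, 333.5] 0.66 342
probe top [263.3, 340.9] 0.65 479
   ['top'] False [557.388 -23.4     1.601   4.598] 0.09432828426361084
   ['side'] False [558.875 -25.253   1.605  -4.761] 0.08733624219894409
   ['side', 'top'] False [558.233 -23.371   1.607   5.008] 0.12141427397727966
   ['side', 'top'] True [557.153 -20.848   1.6     4.657] 0.1112368106842041
```

>>> play_rows --rows '[[[0.696,0.968,0],[0,0,0.5]],[[0.696,0.968,0],[0,0,0.5]],[[0.696,0.968,0],[0,0,0.5]],[[0.696,0.968,0],[0,0,0.5]],[[0.696,0.968,0],[0,0,0.5]],[[0.696,0.968,0],[0,0,0.5]],[[0.696,0.968,0],[0,0,0.5]],[[0.696,0.968,0],[0,0,0.5]],[[0.696,0.968,0],[0,0,0.5]],[[0.696,0.968,0],[0,0,0.5]],[[0.696,0.968,0],[0,0,0.5]],[[0.696,0.968,0],[0,0,0.5]]]' --hand -0.04

```text
time: 3.3
tool_pos: [431.1, -143.7, 240.9]
tcp_rot: [3.141, 0.0, 1.19]
contact_force: [0.2, -0.9, -0.2]
grip_width: 44.0
finger_force: 0.0
```

>>> play_rows --rows '[[[0.696,0.968,0],[0,0,0.5]],[[0.696,0.968,0],[0,0,0.5]],[[0.696,0.968,0],[0,0,0.5]],[[0.696,0.968,0],[0,0,0.5]],[[0.696,0.968,0],[0,0,0.5]],[[0.696,0.968,0],[0,0,0.5]],[[0,0,-1],[0,0,0]],[[0,0,-1],[0,0,0]],[[0,0,-1],[0,0,0]],[[0,0,-1],[0,0,0]],[[0,0,0],[0,0,0]],[[0,0,0],[0,0,0]]]'

```text
time: 4.8
tool_pos: [556.5, 29.4, 121.8]
tcp_rot: [3.14, 0.0, 1.606]
contact_force: [-0.6, -0.2, 0.4]
grip_width: 44.2
finger_force: 0.0
```

>>> play_rows --rows '[[[0,0,-0.9],[0,0,0]],[[0,0,-0.9],[0,0,0]],[[0,0,-0.7],[0,0,0]],[[0,0,-0.3],[0,0,0]],[[0,0,0],[0,0,0]]]'

```text
time: 5.42
tool_pos: [556.3, 29.4, 37.4]
tcp_rot: [3.141, 0.0, 1.606]
contact_force: [-0.4, 0.4, -0.8]
grip_width: 44.0
finger_force: 0.0
```

>>> play_rows --rows '[[[0,0,0],[0,0,0]],[[0,0,0],[0,0,0]],[[0,0,0],[0,0,0]],[[0,0,0],[0,0,0]],[[0,0,0],[0,0,0]]]' --hand -1

```text
time: 6.05
tool_pos: [555.9, 29.5, 36.9]
tcp_rot: [3.141, 0.0, 1.606]
contact_force: [-0.6, 0.4, 1.9]
grip_width: 11.8
finger_force: 30.0
```

>>> play_rows --rows '[[[0,0,0.5],[0,0,0]],[[0,0,1],[0,0,0]],[[0,0,1],[0,0,0]],[[0,0,1],[0,0,0]],[[0,0,1],[0,0,0]],[[0,0,1],[0,0,0]],[[0,0,1],[0,0,0]],[[0,0,1],[0,0,0]]]'

```text
time: 7.05
tool_pos: [555.5, 29.5, 263.8]
tcp_rot: [3.141, 0.0, 1.606]
contact_force: [0.6, 0.3, 0.2]
grip_width: 11.8
finger_force: 30.0
```

>>> play_rows --rows '[[[-0.13,0.923,0],[0,0,0.35]],[[-0.13,0.923,0],[0,0,0.35]],[[-0.13,0.923,0],[0,0,0.35]],[[-0.13,0.923,0],[0,0,0.35]],[[-0.13,0.923,0],[0,0,0.35]],[[-0.13,0.923,0],[0,0,0.35]],[[-0.13,0.923,0],[0,0,0.35]],[[-0.13,0.923,0],[0,0,0.35]],[[-0.13,0.923,0],[0,0,0.35]],[[-0.13,0.923,0],[0,0,0.35]],[[-0.13,0.923,0],[0,0,0.35]],[[0,0,0],[0,0,0]]]'

```text
time: 8.55
tool_pos: [512.1, 335.5, 262.3]
tcp_rot: [3.141, -0.0, 2.147]
contact_force: [-0.7, 0.2, -0.3]
grip_width: 11.6
finger_force: 30.0
```

>>> play_rows --rows '[[[0,0,0],[0.63,0.41,0]],[[0,0,0],[0.63,0.41,0]],[[0,0,0],[0.63,0.41,0]],[[0,0,0],[0.63,0.41,0]],[[0,0,0],[0.63,0.41,0]],[[0,0,0],[0.63,0.41,0]],[[0,0,0],[0,0,0]]]'

```text
time: 9.43
tool_pos: [513.6, 331.9, 260.9]
tcp_rot: [-3.136, -0.629, 2.138]
contact_force: [-0.4, 0.5, 0.2]
grip_width: 11.6
finger_force: 30.0
```

```bash
python3 -c "
from h import *
s=get_obs(); print(np.round(s['joint_positions'],3),np.round(s['tool_pos'],1),np.round(s['tcp_rot'],3),s['grip_width'])
cv2.imwrite('pics/side1.png',cam('side')['frame'][:,:,::-1])"
```

```text
[ 0.169  0.579  1.244  0.571  1.595 -0.467] [513.6 331.9 260.9] [-3.136 -0.629  2.138] 11.64880003792462
```

>>> play_rows --rows '[[[0,0,0],[0.58,0.38,0]],[[0,0,0],[0.58,0.38,0]],[[0,0,0],[0.58,0.38,0]],[[0,0,0],[0.58,0.38,0]],[[0,0,0],[0.58,0.38,0]],[[0,0,0],[0.58,0.38,0]],[[0,0,0],[0.58,0.38,0]],[[0,0,0],[0.58,0.38,0]],[[0,0,0],[0,0,0]]]'

```text
time: 10.6
tool_pos: [512.4, 334.3, 260.6]
tcp_rot: [-3.09, -1.403, 2.098]
contact_force: [0.2, 0.1, -0.2]
grip_width: 11.5
finger_force: 30.0
```

```bash
cat > st.py <<'E'
from h import *
from scipy.spatial.transform import Rotation as Ro
np.set_printoptions(precision=3,suppress=True)
s=get_obs(); print(s['joint_positions'],s['tool_pos'],s['tcp_rot'],s['grip_width'],s['time'])
R=Ro.from_euler('xyz',s['tcp_rot']).as_matrix(); p=s['tool_pos']
u=R[:,0]; u=u*np.sign(u[2]); mid=p+R[:,2]*(-1)-52*u  # stick up-direction, stick 1 mm beyond TCP
print("tool axes\n",R,"\nlower end",mid-85*u,"mid",mid,"lean",np.arccos(u[2]))
E
python3 - <<'E'
from st import *
C={n:cam(n) for n in("side","top")}
for n,c in C.items():
    cv2.imwrite(f"pics/{n}2.png",c["frame"][:,:,::-1])
    for e in(-85,85): print(n,e,proj(c,mid+e*u))
    r=trace("probe",n); print([(x["at"],x["p"],int(x["mask"].sum())) for x in r[:2]])
E
```

```text
[ 0.011  0.856  1.282  1.096  1.937 -0.697] [512.404 334.347 260.635] [-3.09  -1.403  2.098] 11.53178829858588 10.6
tool axes
 [[-0.084  0.837 -0.54 ]
 [ 0.145  0.546  0.825]
 [ 0.986 -0.009 -0.167]] 
lower end [524.471 313.711 125.733] mid [517.319 326.002 209.535] lean 0.16809609700214523
side -85 [304.997 321.977]
side 85 [305.749 260.1  ]
[([295.5, 305.4], 0.74, 483)]
top -85 [169.503 270.859]
top 85 [124.634 268.874]
[([271.0, 128.2], 0.71, 114)]
```

View pics/side2.png

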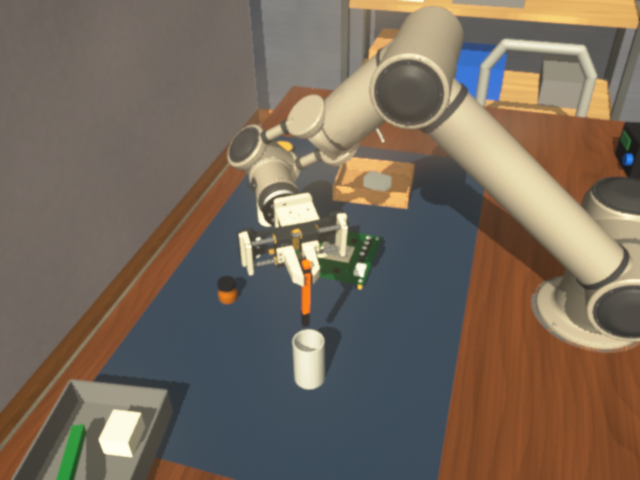

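The side view shows the stick held nearly upright, its lower end near (row 323, col 305) as computed. The cup mouth is at (340, 308) below it.

>>> play_rows --rows '[[[-0.2,0.4,0],[0,0,0]],[[0,0,0],[0,0,0]],[[0,0,-0.7],[0,0,0]],[[0,0,-0.7],[0,0,0]],[[0,0,-0.7],[0,0,0]],[[0,0,0],[0,0,0]]]'

```text
time: 11.55
tool_pos: [506.5, 345.9, 196.2]
tcp_rot: [-3.079, -1.406, 2.086]
contact_force: [0.2, 0.5, -0.4]
grip_width: 12.1
finger_force: 30.0
```

```bash
sed -i 's/R\[:,2\]\*(-1)/R[:,2]/' st.py; python3 st.py
```

```text
[ 0.027  0.938  1.317  1.076  1.872 -0.798] [506.469 345.902 196.192] [-3.079 -1.406  2.086] 12.117842395040036 11.55
tool axes
 [[-0.081  0.838 -0.539]
 [ 0.143  0.545  0.826]
 [ 0.986 -0.01  -0.164]] 
lower end [516.999 327.187  60.881] mid [510.131 339.311 144.731] lean 0.16467242940193616
```

Inside the cup with no contact; lower the rest and release.

>>> play_rows --rows '[[[0,0,-0.7],[0,0,0]],[[0,0,-0.6],[0,0,0]],[[0,0,-0.3],[0,0,0]],[[0,0,0],[0,0,0]]]'

```text
time: 12.05
tool_pos: [506.7, 346.1, 150.0]
tcp_rot: [-3.099, -1.405, 2.106]
contact_force: [-0.7, -0.2, -0.1]
grip_width: 11.7
finger_force: 30.0
```

>>> play_rows --rows '[[[0,0,0],[0,0,0]],[[0,0,0],[0,0,0]],[[0,0,0],[0,0,0]],[[0,0,0],[0,0,0]]]' --hand 0.1

```text
time: 12.55
tool_pos: [506.9, 346.1, 151.0]
tcp_rot: [-3.109, -1.404, 2.116]
contact_force: [-1.0, 0.1, -1.1]
grip_width: 47.0
finger_force: 0.0
```

Run:
```python
from st import *
c=cam("side"); cv2.imwrite("pics/side3.png",c["frame"][200:420,190:420,::-1].repeat(2,0).repeat(2,1))
r=trace("probe","side"); print([(x["at"],x["p"],int(x["mask"].sum())) for x in r[:2]])
```

```text
[ 0.028  1.005  1.317  1.058  1.838 -0.863] [506.94 346.11 150.99] [-3.109 -1.404  2.116] 47.025391160882265 12.55
tool axes
 [[-0.086  0.838 -0.539]
 [ 0.142  0.546  0.826]
 [ 0.986 -0.005 -0.166]] 
lower end [518.201 327.48   15.727] mid [510.88  339.551  99.546] lean 0.1668693320093819
[]
```

View pics/side3.png

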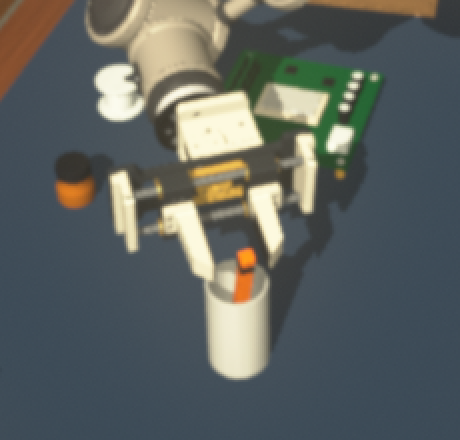

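The stick stands in the cup, leaning on the rim (its top at about row 325, col 313 in the full picture), and the fingers are clear on both sides. I'll back out along the tool axis and rise.

>>> play_rows --rows '[[[0.27,-0.42,0.08],[0,0,0]],[[0.54,-0.83,0.17],[0,0,0]],[[0.54,-0.83,0.17],[0,0,0]],[[0.3,-0.45,0.7],[0,0,0]],[[0,0,0.9],[0,0,0]],[[0,0,0.9],[-0.4,-0.26,0]],[[0,0,0.9],[-0.64,-0.41,0]],[[0,0,0],[-0.64,-0.41,0]],[[0,0,0],[-0.64,-0.41,0]],[[0,0,0],[-0.64,-0.41,0]],[[0,0,0],[-0.64,-0.41,0]],[[0,0,0],[-0.64,-0.41,0]]]'

```text
time: 14.15
tool_pos: [555.9, 270.5, 266.8]
tcp_rot: [-3.132, -0.697, 2.136]
contact_force: [0.3, 0.4, -0.4]
grip_width: 50.7
finger_force: 0.0
```

Run:
```python
from st import *
C={n:cam(n) for n in("side","top")}
print("turn to down (units):",Ro.from_matrix(Ro.from_euler('xyz',[np.pi,0,2.147]).as_matrix()@R.T).as_rotvec()/np.radians(8))
im=[C["side"]["frame"][300:420,240:380],C["top"]["frame"][220:340,110:250]]
cv2.imwrite("pics/cup4.png",cv2.resize(np.hstack(im)[:,:,::-1],None,fx=2.8,fy=2.8))
```

```text
[ 0.047  0.65   1.135  0.594  1.728 -0.54 ] [555.896 270.536 266.831] [-3.132 -0.697  2.136] 50.71257073037905 14.15
tool axes
 [[-0.411  0.841 -0.352]
 [ 0.647  0.541  0.537]
 [ 0.642 -0.008 -0.767]] 
lower end [611.842 182.394 178.112] mid [576.912 237.414 232.681] lean 0.8737144341629464
turn to down (units): [-4.164 -2.755  0.048]
```

View pics/cup4.png

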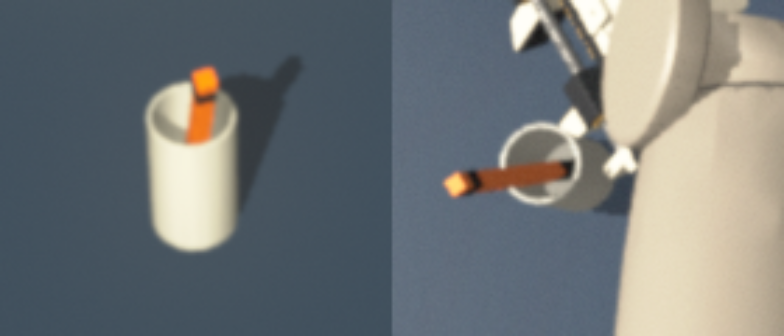

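Both crops show the stick standing in the cup, leaning on the rim (top at about row 329, col 313 in the side view). Now to the heat sink.

>>> play_rows --rows '[[[-0.035,-0.94,0],[-0.59,-0.39,0]],[[-0.035,-0.94,0],[-0.59,-0.39,0]],[[-0.035,-0.94,0],[-0.59,-0.39,0]],[[-0.035,-0.94,0],[-0.59,-0.39,0]],[[-0.035,-0.94,0],[-0.59,-0.39,0]],[[-0.035,-0.94,0],[-0.59,-0.39,0]],[[-0.035,-0.94,0],[-0.59,-0.39,0]],[[-0.035,-0.94,0],[0,0,0.32]],[[-0.035,-0.94,0],[0,0,0.32]],[[-0.035,-0.94,0],[0,0,0.32]],[[-0.035,-0.94,0],[0,0,0.32]]]' --hand 0.43

```text
time: 15.62
tool_pos: [544.1, -40.5, 265.0]
tcp_rot: [3.14, -0.013, 2.319]
contact_force: [0.3, -0.6, -0.4]
grip_width: 65.8
finger_force: 0.0
```

>>> play_rows --rows '[[[-0.035,-0.94,0],[0,0,0.32]],[[-0.035,-0.94,0],[0,0,0.32]],[[-0.035,-0.94,0],[0,0,0.32]],[[-0.035,-0.94,0],[0,0,0.32]],[[-0.035,-0.94,0],[0,0,0.32]],[[-0.035,-0.94,0],[0,0,0.32]],[[-0.035,-0.94,0],[0,0,0.32]],[[-0.035,-0.94,0],[0,0,0.32]],[[-0.035,-0.94,0],[0,0,0.32]],[[-0.035,-0.94,0],[0,0,0.32]],[[-0.035,-0.94,0],[0,0,0.32]],[[0,0,0],[0,0,0]]]'

```text
time: 17.12
tool_pos: [532.4, -351.5, 264.3]
tcp_rot: [3.138, -0.012, 2.807]
contact_force: [-0.7, 0.9, -0.4]
grip_width: 65.9
finger_force: 0.0
```

Run:
```python
from st import *
print("turn to down (units):",Ro.from_matrix(Ro.from_euler('xyz',[np.pi,0,-.331+np.pi]).as_matrix()@R.T).as_rotvec()/np.radians(8), "shift",(np.array([532.5,-351,100])-p)/30)
C={n:cam(n) for n in("side","top")}
for n in C:
    r=trace("heatsink",n); print(n,[(x["at"],x["p"],int(x["mask"].sum())) for x in r[:2]])
    if r and n=="side": print(fit([C[n]],[r[0]["mask"].astype(np.float32)],box(64,40,5,37),(532.5,-351,-.33)))
```

```text
[-0.703  0.55   1.126 -0.001  1.477 -1.939] [ 532.384 -351.486  264.294] [ 3.138 -0.012  2.807] 65.92579700185307 17.125
tool axes
 [[-0.944  0.328 -0.01 ]
 [ 0.328  0.945  0.007]
 [ 0.012  0.003 -1.   ]] 
lower end [ 661.768 -396.463  261.7  ] mid [ 581.487 -368.553  262.689] lean 1.559162529135487
turn to down (units): [-0.05  -0.071  0.026] shift [ 0.004  0.016 -5.476]
side [([186.5, 373.0], 0.36, 2960)]
(array([ 597.081, -289.323,   -0.342,   -8.365]), np.float64(0.8342483043670654))
top [([281.3, 493.2], 0.89, 679)]
```

>>> play_rows --rows '[[[0,0.015,-0.9],[-0.05,-0.07,0.025]],[[0,0,-1],[0,0,0]],[[0,0,-1],[0,0,0]],[[0,0,-1],[0,0,0]],[[0,0,-1],[0,0,0]],[[0,0,-1],[0,0,0]],[[0,0,-0.5],[0,0,0]],[[0,0,0],[0,0,0]]]'

```text
time: 18.32
tool_pos: [533.1, -349.0, 72.8]
tcp_rot: [-3.14, 0.0, 2.814]
contact_force: [0.2, -0.1, 0.5]
grip_width: 65.8
finger_force: 0.0
```

Run:
```python
from st import *
C={n:cam(n) for n in("side","top")}
cv2.imwrite("pics/tray5.png",np.hstack([cv2.resize(C["top"]["frame"][220:330,435:545],(400,400)),cv2.resize(C["side"]["frame"][140:220,330:430],(400,400))])[:,:,::-1])
```

```text
[-0.699  0.705  1.394 -0.002  1.041 -1.941] [ 533.12  -348.956   72.77 ] [-3.14   0.     2.814] 65.79835001191395 18.325
tool axes
 [[-0.947  0.322 -0.   ]
 [ 0.322  0.947 -0.002]
 [-0.    -0.002 -1.   ]] 
lower end [ 403.411 -304.86    71.738] mid [ 483.887 -332.22    71.758] lean 1.570562877338765
```

View pics/tray5.png

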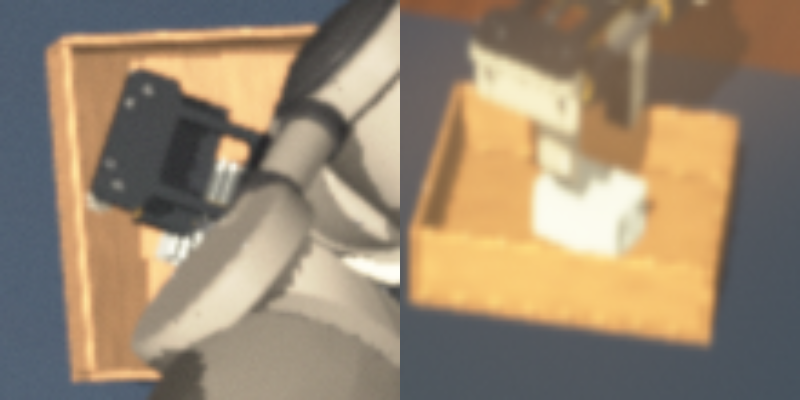

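The fingers straddle the heat sink, and the near finger is centred on its long face. I'll correct 2 mm in y, lower and grip.

>>> play_rows --rows '[[[-0.02,-0.07,-0.5],[0,0,0]],[[0,0,-0.6],[0,0,0]],[[0,0,-0.4],[0,0,0]],[[0,0,-0.1],[0,0,0]],[[0,0,0],[0,0,0]]]'

```text
time: 19.05
tool_pos: [532.7, -351.9, 25.1]
tcp_rot: [-3.139, 0.002, 2.813]
contact_force: [-0.3, 0.0, -0.3]
grip_width: 65.7
finger_force: 0.0
```

>>> play_rows --rows '[[[0,0,0],[0,0,0]],[[0,0,0],[0,0,0]],[[0,0,0],[0,0,0]],[[0,0,0],[0,0,0]],[[0,0,0],[0,0,0]],[[0,0,0],[0,0,0]]]' --hand -1

```text
time: 19.8
tool_pos: [532.8, -352.0, 25.7]
tcp_rot: [-3.139, 0.002, 2.814]
contact_force: [-1.0, 0.6, 4.0]
grip_width: 40.0
finger_force: 30.0
```

>>> play_rows --rows '[[[0,0,0.4],[0,0,0]],[[0,0,0.8],[0,0,0]],[[0,0,1],[0,0,0]],[[0,0,1],[0,0,0]],[[0,0,1],[0,0,0]],[[0,0,1],[0,0,0]],[[0,0,0.5],[0,0,0]],[[0,0,0],[0,0,0]]]'

```text
time: 20.8
tool_pos: [532.9, -352.1, 197.2]
tcp_rot: [-3.138, 0.004, 2.814]
contact_force: [0.3, 0.5, -1.6]
grip_width: 39.7
finger_force: 30.0
```

>>> play_rows --rows '[[[0.075,0.92,0],[0,0,0.19]],[[0.075,0.92,0],[0,0,0.19]],[[0.075,0.92,0],[0,0,0.19]],[[0.075,0.92,0],[0,0,0.19]],[[0.075,0.92,0],[0,0,0.19]],[[0.075,0.92,0],[0,0,0.19]],[[0.075,0.92,0],[0,0,0.19]],[[0.075,0.92,0],[0,0,0.19]],[[0.075,0.92,0],[0,0,0.19]],[[0.075,0.92,0],[0,0,0.19]],[[0.075,0.92,0],[0,0,0.19]],[[0.075,0.92,0],[0,0,0.19]]]'

```text
time: 22.3
tool_pos: [558.9, -19.6, 194.6]
tcp_rot: [-3.14, -0.001, 3.133]
contact_force: [-0.5, -0.5, -1.7]
grip_width: 39.9
finger_force: 30.0
```

Run:
```python
from st import *
C={n:cam(n) for n in("side","top")}
M={}
for n in C:
    r=trace("heatsink",n); print(n,[(x["at"],x["p"],int(x["mask"].sum())) for x in r[:2]])
    if r: M[n]=r[0]["mask"]
P=box(64,40,0,32)@R.T*[1,1,1]; 
Rz=np.array([[np.cos(a:=s['tcp_rot'][2]-np.pi),-np.sin(a),0],[np.sin(a),np.cos(a),0],[0,0,1]])
for n in C:
    f=C[n]["frame"].copy()
    h=cv2.convexHull(np.array([proj(C[n],Rz@q+[p[0],p[1],p[2]-20.7]) for q in box(64,40,0,32)],np.float32))
    ctr=h.mean(0)[0].astype(int); b=cv2.resize(f[ctr[1]-50:ctr[1]+50,ctr[0]-50:ctr[0]+50],(400,400),interpolation=cv2.INTER_CUBIC)
    g=b.copy(); cv2.polylines(g,[np.round((h-ctr+50.5)*4).astype(np.int32)],True,(255,0,0),1)
    cv2.imwrite(f"pics/hs6{n}.png",np.hstack([b,g])[:,:,::-1]); print(n,ctr)
    if n in M:
        mk=np.where(M[n]); print("mask bbox",mk[0].min(),mk[0].max(),mk[1].min(),mk[1].max(),"pred",h[:,0].min(0),h[:,0].max(0))
```

```text
[-0.171  0.444  1.498 -0.002  1.2   -1.732] [558.873 -19.638 194.627] [-3.14  -0.001  3.133] 39.938719638067376 22.3
tool axes
 [[-1.     0.009 -0.001]
 [ 0.009  1.    -0.002]
 [ 0.001 -0.002 -1.   ]] 
lower end [695.866 -20.862 193.461] mid [610.869 -20.104 193.564] lean 1.569579434622074
side [([196.0, 345.1], 0.54, 304)]
top [([167.1, 390.4], 0.73, 774), ([270.6, 336.0], 0.43, 115)]
side [335 192]
mask bbox 183 205 319 351 pred [318.748 179.086] [352.425 205.57 ]
top [339 258]
mask bbox 150 185 376 405 pred [328.371 234.155] [351.285 271.336]
```

View pics/hs6side.png

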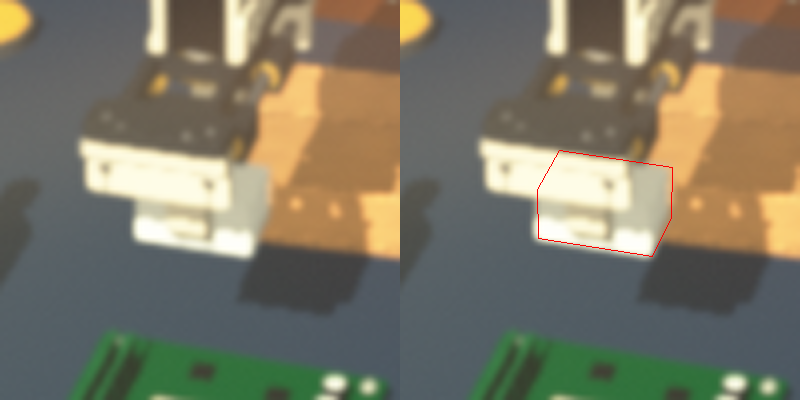

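The predicted outline (red) matches the held heat sink within about 1 px. I'll refine the board and processor position from the saved first pictures by colour, and the held heat sink's offset with the shape fit.

Run:
```python
from st import *
C={n:cam(n) for n in("side","top")}
def green(f,win):
    f=f.astype(int); m=(f[...,1]>f[...,0]+15)&(f[...,1]>f[...,2]+8); w=np.zeros_like(m); w[win]=1; m=(m&w).astype(np.uint8)
    m=cv2.morphologyEx(m,cv2.MORPH_OPEN,np.ones((2,2))); n,l,st,_=cv2.connectedComponentsWithStats(m); 
    pts=np.argwhere(np.isin(l,[i for i in range(1,n) if st[i,4]>60]))[:,::-1].astype(np.int32)
    h=cv2.convexHull(pts); o=np.zeros(m.shape,np.uint8); cv2.fillConvexPoly(o,h,1); return o.astype(np.float32)
G={"top":green(cv2.imread("pics/top0.png")[:,:,::-1],np.s_[200:330,280:400]),"side":green(cv2.imread("pics/side0.png")[:,:,::-1],np.s_[210:300,275:400])}
for n,zz in(("top",(19,20)),("side",(18,20)),("side",(16,20))):
    print("board",n,G[n].sum(),fit([C[n]],[G[n]],np.vstack([box(180,180,*zz)]+([box(15,120,20,50,65.5,0)] if n=="side" else [])),(559,-21,-.014)))
c=C["top"]; h=np.argwhere(G["top"]>0); W=np.array([onz(c,a,20)[:2] for a in h],np.float32); print("rect",cv2.minAreaRect(W))
# processor+socket: bright region on the board, in the side view
f=c2=C["side"]["frame"].astype(int)
r=pinpoint("cpu_top","side"); print([(x["at"],round(x["p"],2),onz(C["side"],x["at"],30)[:2]) for x in r[:2]], proj(C["side"],[559.3,-21,30]))
r=pinpoint("board","side"); print([(x["at"],round(x["p"],2),onz(C["side"],x["at"],0)[:2]) for x in r[:2]])
fr=C["side"]["frame"][195:305,275:405]; cv2.imwrite("pics/board7.png",cv2.resize(fr[:,:,::-1],None,fx=6,fy=5.4,interpolation=cv2.INTER_CUBIC))
```

```text
[-0.172  0.444  1.498 -0.003  1.2   -1.733] [559.119 -20.512 195.149] [-3.139 -0.     3.133] 39.78810893510375 22.5
tool axes
 [[-1.     0.009 -0.   ]
 [ 0.009  1.    -0.003]
 [ 0.    -0.003 -1.   ]] 
lower end [696.113 -21.733 194.097] mid [611.116 -20.977 194.129] lean 1.57041811737566
board top 7089.0 (array([556.521, -22.792,  -0.014,   8.207]), np.float64(0.020735740661621094))
board side 4050.0 (array([556.902, -16.711,   0.005,   5.327]), np.float64(0.03412514925003052))
board side 4050.0 (array([557.56 , -18.019,  -0.008,   3.195]), np.float64(0.02997523546218872))
rect ((556.7149658203125, -22.74706268310547), (183.1438446044922, 183.02981567382812), 89.1126937866211)
[([249.5, 335.9], 0.79, array([558.63 , -21.246])), ([253.9, 250.6], 0.32, array([744.797,  47.53 ]))] [335.595 249.515]
[([260.9, 334.9], 0.79, array([559.447, -15.471]))]
```

View pics/board7.png

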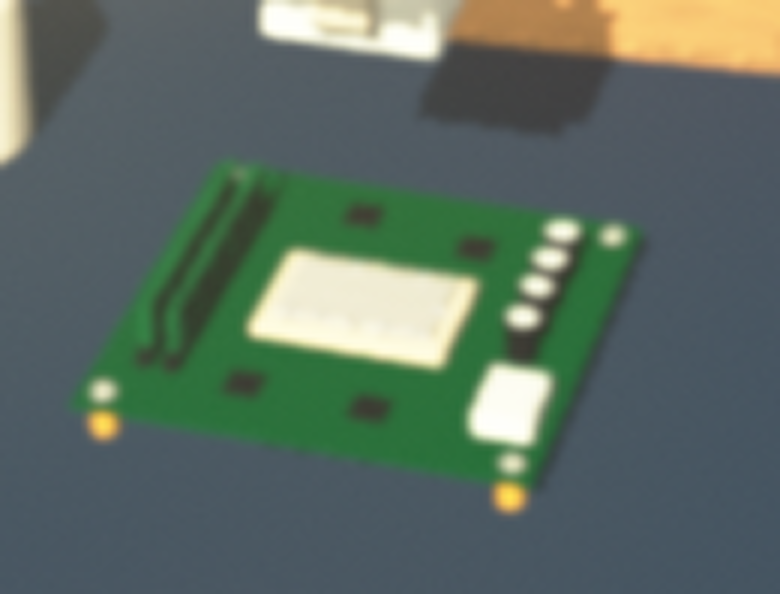

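The side view shows the bare processor and socket on the board, spanning roughly rows 241–263 and cols 316–355. Nothing else lies on it. I'll fit the socket directly.

Run:
```python
from st import *
C={n:cam(n) for n in("side","top")}
T0=cv2.imread("pics/top0.png")[:,:,::-1]
def cream(f,win):
    f=f.astype(int); m=(f.min(2)>120)&(f[...,0]>f[...,1]-12); w=np.zeros_like(m); w[win]=1
    pts=np.argwhere(m&w)[:,::-1].astype(np.int32); h=cv2.convexHull(pts); o=np.zeros(m.shape,np.uint8); cv2.fillConvexPoly(o,h,1); return o.astype(np.float32),h
P=np.vstack([box(76,52,20,26),box(64,40,26,30)])
for n,f,win in(("side",C["side"]["frame"],np.s_[236:268,312:358]),("top",T0,np.s_[240:286,322:358])):
    m,h=cream(f,win); print(n,m.sum(),h[:,0].min(0),h[:,0].max(0),*fit([C[n]],[m],P,(558,-21,-.014)))
    print("pred",sil(C[n],P+[558,-21,0]).sum())
# held heat sink in the side view: bright pixels' lower corners
```

```text
[-0.174  0.443  1.496 -0.003  1.2   -1.733] [559.535 -21.588 195.977] [-3.139  0.001  3.131] 39.95965866168276 22.7
tool axes
 [[-1.     0.011  0.001]
 [ 0.011  1.    -0.003]
 [-0.001 -0.003 -1.   ]] 
lower end [422.545 -20.076 194.808] mid [507.54  -21.016 194.913] lean 1.5695628499853513
side 736.0 [316 241] [357 267] [558.715 -18.137  -0.091   7.26 ] 0.25466102361679077
pred 539.0
top 952.0 [326 245] [352 281] [558.764 -21.479  -0.029   4.447] 0.08940958976745605
pred 870.1875
```

>>> play_rows --rows '[[[-0.03,0,-0.7],[0,0,0]],[[0,0,-0.9],[0,0,0]],[[0,0,-0.9],[0,0,0]],[[0,0,-0.8],[0,0,0]],[[0,0,-0.4],[0,0,0]],[[0,0,0],[0,0,0]],[[0,0,0],[0,0,0]],[[0,0,0],[0,0,0]],[[0,0,0],[0,0,0]]]'

```text
time: 23.92
tool_pos: [559.1, -20.7, 86.0]
tcp_rot: [-3.139, 0.003, 3.132]
contact_force: [-0.9, -0.2, -1.0]
grip_width: 39.6
finger_force: 30.0
```

```bash
cat > ov.py <<'E'
from st import *
c=cam("side"); a=s['tcp_rot'][2]-np.pi; f=c["frame"]
def hull(P,x,y,z,a): 
    Rz=np.array([[np.cos(a),-np.sin(a),0],[np.sin(a),np.cos(a),0],[0,0,1]]); return cv2.convexHull(np.array([proj(c,Rz@q+[x,y,z]) for q in P],np.float32))
x0,y0,w,h,k=290,195,100,100,6
b=cv2.resize(f[y0:y0+h,x0:x0+w],None,fx=k,fy=k,interpolation=cv2.INTER_CUBIC)
for P,x,y,z,an,col in((box(64,40,0,32),p[0],p[1],p[2]-20.7,a,(255,0,0)),(box(76,52,26,26),558.5,-21.5,0,-.014,(0,0,255)),(box(180,180,20,20),558.5,-21.5,0,-.014,(255,255,0))):
    cv2.polylines(b,[np.round((hull(P,x,y,z,an)-[x0,y0]+.5)*k).astype(np.int32)],True,col,1)
import sys; cv2.imwrite(sys.argv[1],b[:,:,::-1])
E
python3 ov.py pics/ov8.png
```

```text
[-0.173  0.568  1.627 -0.003  0.943 -1.732] [559.079 -20.662  85.962] [-3.139  0.003  3.132] 39.61594081708653 23.925
tool axes
 [[-1.     0.01   0.003]
 [ 0.01   1.    -0.003]
 [-0.003 -0.003 -1.   ]] 
lower end [422.089 -19.344  84.557] mid [507.085 -20.163  84.808] lean 1.5678384193822161
```

View pics/ov8.png

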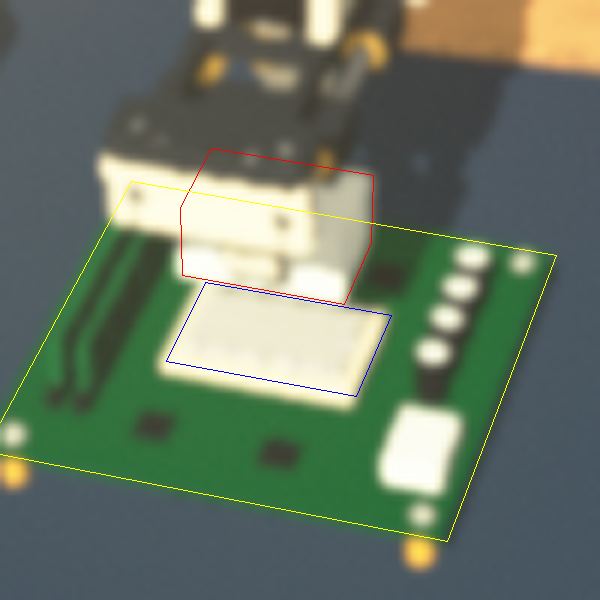

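The overlays (red heat sink, blue socket, yellow board) all match the picture within about 1 px. Now I'll lower to a 1 cm gap.

>>> play_rows --rows '[[[-0.02,-0.02,-0.3],[0,0,0]],[[0,0,-0.3],[0,0,0]],[[0,0,-0.15],[0,0,0]],[[0,0,-0.07],[0,0,0]],[[0,0,0],[0,0,0]],[[0,0,0],[0,0,0]],[[0,0,0],[0,0,0]],[[0,0,0],[0,0,0]],[[0,0,0],[0,0,0]],[[0,0,0],[0,0,0]]]'

```text
time: 25.22
tool_pos: [558.2, -21.3, 60.8]
tcp_rot: [-3.139, 0.002, 3.132]
contact_force: [-0.7, 0.1, -2.0]
grip_width: 39.9
finger_force: 30.0
```

```bash
python3 ov.py pics/ov9.png; python3 -c "
from h import *
for i in range(4): capture('top'); s=get_obs(); print(np.round(s['tool_pos'],1),np.round(s['tcp_rot'],3),np.round(s['contact_force'],1))
r=trace('probe','side'); print([(x['at'],x['p']) for x in r[:2]])"
```

```text
[-0.174  0.603  1.649 -0.003  0.888 -1.733] [558.178 -21.283  60.767] [-3.139  0.002  3.132] 39.884540767522424 25.225
tool axes
 [[-1.     0.01   0.002]
 [ 0.01   1.    -0.002]
 [-0.002 -0.002 -1.   ]] 
lower end [421.187 -19.946  59.509] mid [506.182 -20.777  59.669] lean 1.568914823840163
[558.2 -21.3  60.7] [-3.139e+00  2.000e-03  3.132e+00] [ 0.6  0.1 -1.8]
[558.2 -21.3  60.8] [-3.139e+00  2.000e-03  3.132e+00] [-0.2 -0.9 -1.6]
[558.2 -21.3  60.7] [-3.139e+00  2.000e-03  3.132e+00] [ 0.5  0.4 -0.8]
[558.2 -21.3  60.7] [-3.139e+00  2.000e-03  3.132e+00] [-0.2  0.3 -1.4]
[([336.9, 310.9], 0.57)]
```

View pics/ov9.png

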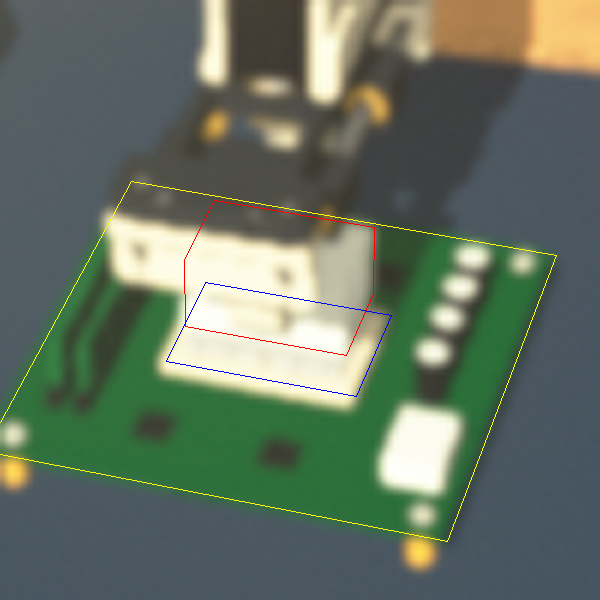

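The picture shows the heat sink centred over the processor. The arm is steady, the gap is about 1 cm, and the stick is still in the cup. Handing in.

```bash
python3 -c "
from plant import bot
print(bot.close_job())"
```

```text
the job is handed in; nothing more can be done
None
```

The pry stick stands in the cup, and the arm is holding the heat sink still and level about 1 cm above the processor, centred to within 1–2 mm by my measurements; the job is handed in, but no verdict was shown.

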